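# Dock the tip carriage and pin it down

## Task

Lock the tip-box carriage on its docking deck, in this order: push the blue carriage (the one with the orange push tab) fully home, flip the steel hasp down over the carriage's lug, then take the long red-headed pin out of the pin holder and push it down through hasp, lug and deck until its collar rests on the hasp, and let go. Leave the short yellow-headed pin in the holder and do not disturb the boxes and the black reader.

Things in the scene. Friction and masses are not known exactly. Their poses are not given: they have to be found in the camera images.
- deck: fixed aluminium docking deck, 200 x 214 x 12 mm. Origin: on the bench, straight below the pin hole. +x: the way the carriage slides home (about to the robot's right, world -y); +y: towards the carriage and its tip box (about away from the robot); z up. The plate spans x -125..75, y -28..186. A dark steel block (30 x 34 mm, top at z 30) round the origin has a vertical hole 12.5 mm wide, open down to z 4. The hinge of the hasp is on a post at x 50, y 0, z 46, its axis along y
- carriage (a joint): how far (m) the blue carriage stands out from home along the deck's -x: 0 is home against its end stop, at most 0.07. It slides with about 2 N of friction and stays where it is left. It carries a fixed closed tip box (blue lid, top at z 88, spanning deck y 49..171 and x -43..42 when home) and a side lug, a plate from z 32 to 40 with a 12.5 mm through hole, which lies exactly over the deck's hole when the carriage is home
- push_tab (a point): middle of the outer face of the carriage's upright orange push tab (6 mm thick, 40 mm wide, z 34 to 58; this point is at z 48, 61 mm out from the lug's hole); push it in the deck's +x. The face looks to the deck's -x. It moves with the carriage
- hasp (a joint): angle (rad) of the steel hasp: 0 lying level over the lug (strap from z 42 to 50), 1.57 standing upright, at most 1.85 (leaning back away from the hole, where it rests). Weighs 60 g, swings freely with little friction and falls shut by itself once past upright
- hasp_end (a point): middle of the free end of the hasp's strap, 66 mm from its hinge axis; the strap is 8 mm thick, 16 mm wide near the hinge and 26 mm wide round its 12.5 mm hole, which is 50 mm from the hinge axis and lies over the deck's hole when the hasp is shut
- pin_seat (a point): on the axis of the deck's pin hole at the height of the shut hasp's upper face (z 50 mm), where the pin's collar comes to rest; fixed to the deck
- pin_holder: fixed grey block, 50 x 120 x 52 mm (foot 62 x 132 x 6), with two vertical holes at y -35 and y +35 mm in its own frame, in which the two pins stand. Origin under its centre, z up, y along its length
- red_pin: loose steel pin, 60 g, with a red ribbed head. Origin: centre of the underside of its collar; z up along the pin. Shank below: 10 mm thick, 44 mm long, the last 10 mm tapering to 4 mm. Above: collar 26 mm wide, 4 mm thick, then the head, 20 mm wide, from 4 to 30 mm above the origin. Stands in either hole of the holder with the collar on its top
- yellow_pin: like the red pin, but with a yellow head and a shank of only 22 mm; stands in the other hole. Leave it
- reader: black code reader head, 37 x 62 x 30 mm, loose on the bench; origin under its centre. Leave it
- teal_box: teal and white carton, 95 x 125 x 48 mm, loose; origin under its centre. Leave it
- white_box: flat white carton, 90 x 125 x 27 mm, loose; origin under its centre. Leave it
- analyser: bench analyser, 374 x 270 x 334 mm, fixed, right of the deck; its left side is at about world y = 0.115, from x = 0.385 to 0.755; origin under its centre

How it is judged:
On the way, in this order (a step that is already met when the one before it is completed fails the run):
1. the carriage is pushed fully home (value of joint carriage below 0.003 m), for 0.2 s.
2. the hasp is flipped down over the lug (value of joint hasp below 0.06 rad), for 0.2 s.
3. the red pin is lifted out of the holder (height (world z) of red_pin above 0.1 m), for 0.1 s.
4. the red pin goes down through hasp, lug and deck (horizontal distance between red_pin and pin_seat below 0.004 m and z of red_pin in the frame of pin_seat below 0.01 m and angle between the z axis of red_pin and the z axis of deck, either way round below 0.12 rad), for 0.1 s.
At the end, for the whole second after the job is handed in: Carriage home (within 4 mm), hasp shut (0.06 rad), red pin released and at rest through hasp, lug and deck: within 4 mm of the hole's axis, within 0.1 rad of vertical, collar within 4 mm of the hasp's upper face. Yellow pin still in place (20 mm) (value of joint carriage below 0.004 m and value of joint hasp below 0.06 rad and horizontal distance between red_pin and pin_seat below 0.004 m and z of red_pin in the frame of pin_seat below 0.004 m and angle between the z axis of red_pin and the z axis of deck, either way round below 0.1 rad and linear speed of red_pin below 0.02 m/s and distance of yellow_pin from where it was at the start of the episode below 0.02 m); the robot touches nothing.
It fails at once if the yellow pin is pulled out (distance of yellow_pin from where it was at the start of the episode above 0.025 m).
It fails at once if the reader or a carton is shoved more than 30 mm (distance of any of reader, teal_box, white_box from where it was at the start of the episode above 0.03 m).
It also fails if it takes over 61 s, if anything falls off the work surface, if the arm or the gripper's body presses on something with over 40 N, if the wrist force passes 120 N, or if a joint passes its speed limit or range.

## Robot

A 6-joint arm with a two-finger parallel gripper is mounted at the origin on a cart in front of the work surface, level with it; the furniture and walls round the work are solid. World frame = base frame: x ahead of the robot, y to its left, z up, the work surface at z = 0. Lengths are in m, angles in rad, forces in N, time in s.
With the tool pointing down it reaches from about 0.35 to 0.725 m from the base axis. Payload 6 kg.
Tool frame: the origin (TCP) lies midway between the tips of the shut fingers; the grasp point (between the pads) lies 19 mm behind it; z points along the fingers, y is the line along which they close (so a half turn about z gives the same grasp; the last joint's range is limited). The gripper opens to 85 mm and grips with 20 to 120 N. Pads are 22 mm wide; open, the fingers measure 114 mm over their backs; the gripper's body (76 mm by 85 mm) begins 54 mm behind the grasp point. The pads swing forward as they close: fully open they stand 13 mm farther back than shut.
Start: joints at [1.679, 0.04, 0.085, 0, -1.615, -0.334], TCP at [0.134, 0.585, 0.231] pointing down, gripper open.
Joint ranges: [-2.56, 2.56], [-1.29, 2.01], [-1.08, 1.49], [-3.29, 1.98], [-2.81, -0.18], [-2.99, 2.99]. Speed limits (rad/s): [2.57, 2.57, 3.01, 3.14, 3.14, 3.14].

## Interface

Orientations are given as a unit quaternion [x, y, z, w].
In Python, from workcell import manip, vision gives the robot as it stands.
- The arm moves only by the tool arm_command, never from a script. Its argument "moves" is a list of rows, each an object with "dp": the shift along the tool's x, y, z in m, a list of three; "turn": the turn, a rotation vector about the tool's x, y, z in rad, a list of three; "gripper": the finger opening in m, from 0 to 0.0854. In form: [{"dp": [tx, ty, tz], "turn": [wx, wy, wz], "gripper": gripper}, ...]. A call has exactly 5 rows; each row shifts and turns the commanded pose from where the row before left it, along the tool's axes as they then stand; what a row does not reach is not made up. A row lasts 1/8 s, in which the tool goes at most 62.5 mm and 10.7 degrees, less where a joint would pass 70% of its speed; a pose out of reach is approached as far as the arm can. A call is refused whole if a number of a shift passes 0.0625 or a number of a turn 0.188, either way. A call with a gripper value outside its range is refused whole. The fingers move at their own pace and stop on an object; "force" is the grip in N (left out, the last holds). Time passes only in rows, so rows that do not move let the fingers close, or fill a call up. It gives the time, the measured TCP pose, the force, the opening and the grip force at its end, in the units of the state.
- manip.observe(): the state, without advancing time (a new reading comes with each control period).
- vision.read_camera(name): name is "side" or "top"; returns a dict with "img" (480x640x3 uint8, red, green, blue), "depth" (480x640 float32, m along the optical axis (not along the pixel's ray), 0 where there is no reading), "fov_y" (degrees; the focal length in pixels is half the picture's height over the tangent of half this angle, whatever the lens; pixels are square), "cx", "cy" (the principal point, pixels), "R" (3x3) and "t" (3): a world point X has camera coordinates R X + t. Camera axes: x right, y down, z forward; pixel columns grow to the right and rows downward; lengths in m; the calibration is good to about 2 mm. A picture is of the moment at which its call begins.
- manip.sign_off(): hands the job in; it is judged then, once.
The state is a dict: "clock": time; "joints": joint angles; "qvel": joint speeds; "joint_torque": joint torques, N m; "ee_pos": TCP position; "ee_rot": TCP orientation; "ft_force": force on the tool from outside, world axes, zero at the start; "ft_torque": the same for the moment, N m; "width": opening from 0.0 (shut) to 1.0 (fully open); "finger_force": force on a finger pad.
Only numpy, scipy, OpenCV 4.12 (cv2) and the standard library are available. Lean on these libraries where they do the work, as an engineer would, in place of code of your own. Each camera call takes 0.05 s, during which the arm holds its last target. There are 200 camera calls.

## Working session

There is one attempt and no reset: what is moved stays moved. The work goes in short steps, Python scripts to look and compute and a tool call to move; the robot and the scene stay as the last step left them, time stands still between calls to the robot, and variables do not carry over. Pictures are saved under pics/ and viewed, at most 11 in all, crops included, and the job is handed in when it is done.

Besides the shell and the picture viewer there is one more tool, called after "Request:" by a JSON object that holds its "api" and its "payload", one argument or row to a line. arm_command: Moves the arm, as the interface text tells. Its arguments: {"type":"object","properties":{"moves":{"type":"array","items":{"type":"object","properties":{"dp":{"type":"array","items":{"type":"number"}},"turn":{"type":"array","items":{"type":"number"}},"gripper":{"type":"number"}}}},"force":{"type":"number"}},"required":["moves"]}

```bash
ls; mkdir -p pics
cat > h.py <<'E'
import numpy as np, cv2
from workcell import manip, vision
def cam(n):
    c=vision.read_camera(n); c['f']=240/np.tan(np.radians(c['fov_y'])/2); return c
def pts(c,u,v,d=None):
    d=c['depth'][v,u] if d is None else d
    P=np.stack([(u-c['cx'])/c['f']*d,(v-c['cy'])/c['f']*d,d],-1)
    return (P-c['t'])@c['R']
def ray(c,u,v,z):
    r=np.array([(u-c['cx'])/c['f'],(v-c['cy'])/c['f'],1.])@c['R']; o=-c['R'].T@c['t']
    return o+r*(z-o[2])/r[2]
def proj(c,X):
    q=c['R']@np.asarray(X)+c['t']; return q[:2]/q[2]*c['f']+[c['cx'],c['cy']]
E
python3 - <<'E'
from h import *
for n in('top','side'):
    c=cam(n); cv2.imwrite(f'pics/{n}0.png',c['img'][:,:,::-1]); print(n,-c['R'].T@c['t'],c['R'][2],c['fov_y'],(c['depth']>0).mean())
s=manip.observe(); print(s)
E
```

```text
pics
top [0.39050949 0.28852321 0.93402282] [ 0.05250355 -0.01552871 -0.99849999] 56.84727759687185 0.99607421875
side [0.12087962 1.07459923 0.53239181] [ 0.35585247 -0.80580165 -0.47334209] 51.942145347723546 0.9960319010416666
{'clock': 0.1, 'joints': array([ 1.67867583e+00,  4.07361133e-02,  8.39050876e-02, -3.56321459e-04,
       -1.61550103e+00, -3.33686150e-01]), 'qvel': array([ 3.19684757e-03, -5.69162425e-04,  1.86053204e-03,  5.15011066e-04,
       -5.64881576e-06,  4.85826494e-04]), 'joint_torque': array([-6.02792425e-03, -3.69342613e+01,  3.48284590e+01,  6.95138410e+00,
       -4.50866719e-03,  1.83736802e-06]), 'ee_pos': array([0.13422431, 0.58449243, 0.2303947 ]), 'ee_rot': array([ 9.93633760e-01, -1.12655802e-01, -5.51061656e-06,  7.88205713e-04]), 'ft_force': array([0.07940698, 0.18341178, 0.05380581]), 'ft_torque': array([ 0.04252199, -0.00696246,  0.05319975]), 'finger_force': 0.0, 'width': 0.9988322291124732}
```

View pics/top0.png

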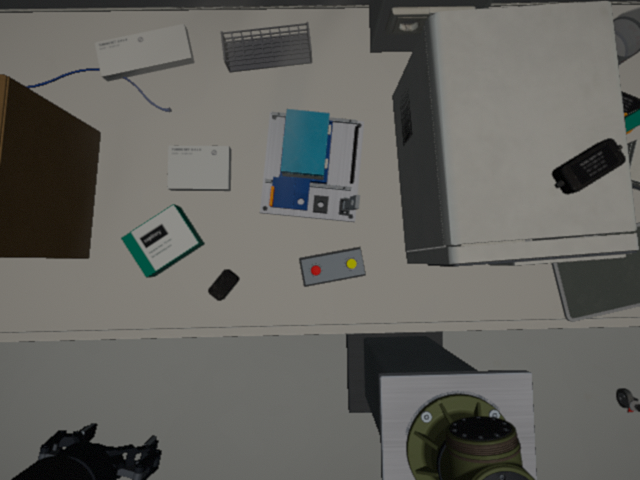

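View pics/side0.png

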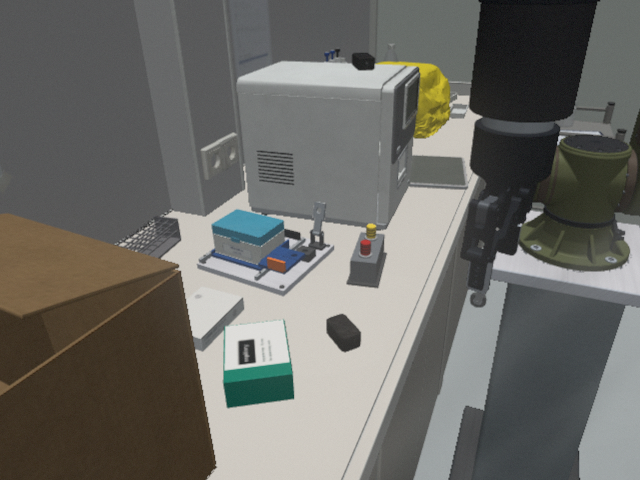

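The top view shows the deck at about (262–362, 108–220), its dark block at (321,204), the upright hasp near (348,205), the red pin at (316,270), yellow at (352,264). Next I measure these.

```bash
cat > meas.py <<'E'
from h import *
c=cam('top'); im=c['img'].astype(int); r,g,b=im[...,0],im[...,1],im[...,2]
hsv=cv2.cvtColor(c['img'],cv2.COLOR_RGB2HSV)
def blob(m,lo=(0,0),hi=(640,480)):
    k=np.zeros_like(m); k[lo[1]:hi[1],lo[0]:hi[0]]=1; m=(m&k).astype(np.uint8)
    n,l,s,ce=cv2.connectedComponentsWithStats(m); i=1+np.argmax(s[1:,4]); return l==i,ce[i],s[i]
H,S,V=[hsv[...,i] for i in range(3)]
R=((255,90),(375,295))
def rep(name,m,z):
    mm,ce,s=blob(m,*R); v,u=np.nonzero(mm); P=pts(c,u,v)
    rect=cv2.minAreaRect(np.stack([u,v],1).astype(np.float32))
    W=[ray(c,*q,z)[:2].round(4).tolist() for q in cv2.boxPoints(rect)]
    print(name,s[4],ce.round(1),'ray',ray(c,*ce,z).round(4),'medz',np.median(P[:,2]).round(4),'\n  box',W)
rep('red',((H<6)|(H>174))&(S>170)&(V>90),.082)
rep('yel',(H>24)&(H<34)&(S>170)&(V>90),.082)
rep('lid',(H>88)&(H<102)&(S>120)&(V>80),.088)
rep('tab',(H>7)&(H<20)&(S>170)&(V>90),.058)
yy,xx=np.mgrid[:480,:640]; P=pts(c,xx,yy)
rep('holder',(abs(P[...,2]-.052)<.006)&(yy>240),.052)
o=cv2.resize(c['img'][90:295,255:375,::-1],None,fx=4,fy=4,interpolation=cv2.INTER_CUBIC)[220:]
cv2.imwrite('pics/crop1.png',o)
E
python3 meas.py
```

```text
red 66 [315.2 269.9] ray [0.3753 0.2904 0.082 ] medz 0.0817 
  box [[0.3831, 0.2982], [0.3827, 0.2829], [0.3674, 0.2832], [0.3678, 0.2985]]
yel 71 [350.9 263.1] ray [0.3869 0.2215 0.082 ] medz 0.0817 
  box [[0.395, 0.2288], [0.3947, 0.2135], [0.3774, 0.2139], [0.3777, 0.2293]]
lid 2582 [305.3 142.3] ray [0.6218 0.3044 0.088 ] medz 0.0875 
  box [[0.568, 0.3529], [0.6879, 0.3397], [0.6784, 0.2565], [0.5585, 0.2704]]
tab 46 [271.5 195.9] ray [0.5234 0.3742 0.058 ] medz 0.0575 
  box [[0.5055, 0.3785], [0.5416, 0.3744], [0.5411, 0.3699], [0.5049, 0.374]]
holder 1339 [332.6 266.5] ray [0.3809 0.2557 0.052 ] medz 0.0517 
  box [[0.3958, 0.3187], [0.4154, 0.2002], [0.366, 0.1923], [0.3466, 0.3104]]
```

View pics/crop1.png

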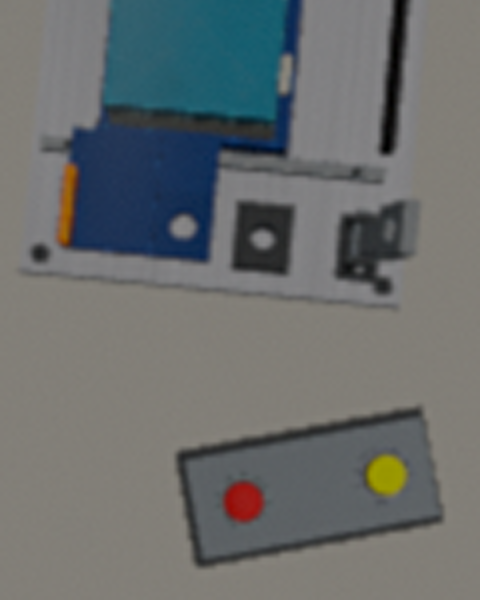

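The crop shows the block with hole at crop (262,238), the lug hole at (183,227), the orange tab at (67,205), the hasp leaning back at about (400,230), and both pins in the holder. Now the deck frame.

```bash
cat > meas2.py <<'E'
from h import *
c=cam('top'); hsv=cv2.cvtColor(c['img'],cv2.COLOR_RGB2HSV); H,S,V=[hsv[...,i].astype(int) for i in range(3)]
yy,xx=np.mgrid[:480,:640]; P=pts(c,xx,yy)
roi=(xx>250)&(xx<372)&(yy>95)&(yy<232)
def cc(m,n):
    k,l,s,ce=cv2.connectedComponentsWithStats((m&roi).astype(np.uint8)); i=1+np.argmax(s[1:,4]); v,u=np.nonzero(l==i)
    return u,v
def box(u,v,z,n):
    # rays to plane z, then rect in world
    X=np.array([ray(c,a,b,z)[:2] for a,b in zip(u,v)]).astype(np.float32)
    r=cv2.minAreaRect(X*1000); print(n,len(u),'rect mm',np.round(r[0],1),np.round(r[1],1),round(r[2],2)); return r
u,v=cc(P[...,2]>.006,'deck'); box(u,v,.012,'deck')
u,v=cc((H>88)&(H<102)&(S>120)&(V>80),''); box(u,v,.088,'lid')
# block
sub=(xx>310)&(xx<332)&(yy>190)&(yy<217)
m=sub&(V<95); u,v=np.nonzero(m)[::-1]; box(u,v,.030,'block')
print(np.median(P[m][:,2]))
# holes: bright inside
m=(xx>316)&(xx<325)&(yy>198)&(yy<210)&(V>100); print('hole px',xx[m].mean(),yy[m].mean(),m.sum(),ray(c,xx[m].mean(),yy[m].mean(),.03))
m=(xx>296)&(xx<305)&(yy>196)&(yy<207)&(S<90); print('lug px',xx[m].mean(),yy[m].mean(),m.sum(),ray(c,xx[m].mean(),yy[m].mean(),.04))
# hasp points
m=(xx>335)&(xx<362)&(yy>190)&(yy<218)&(P[...,2]>.04); q=P[m]; print('hasp',m.sum(),q.min(0),q.max(0)); t=q[q[:,2]>.09]; print(t.mean(0),len(t))
print(V[196:214,310:332])
E
python3 meas2.py
```

```text
deck 9899 rect mm [596.3 289.5] [205.3 225.4] 83.38
lid 2585 rect mm [623.2 304.9] [ 83.3 120.5] 83.61
block 241 rect mm [509.1 277.4] [29.9 36. ] 83.57
0.02938167781890346
hole px 320.11764705882354 204.41176470588235 17 [0.50818733 0.27760833 0.03      ]
lug px 300.2432432432432 201.24324324324326 37 [0.51413181 0.31786536 0.04      ]
hasp 240 [0.39050949 0.20523868 0.04393173] [0.5200396  0.28852321 0.93402282]
[0.49885986 0.21437043 0.12730775] 113
[[128 129 128 118  74  48  47  47  48  57  62  63  62  66  72  75  78  81
   98 124 131 132]
 [129 129 131 120  73  43  43  44  46  43  43  43  42  40  42  44  47  52
   84 125 132 131]
 [129 128 130 119  69  41  43  45  44  43  44  43  43  44  44  43  41  50
   86 125 133 131]
 [128 129 131 116  65  40  45  46  43  45  44  44  44  45  45  43  43  53
   90 126 132 130]
 [130 129 128 106  60  41  42  47  44  42  40  39  42  44  45  43  43  56
   96 127 133 129]
 [130 130 126 103  58  40  43  43  39  34  37  31  29  39  45  44  43  62
  100 129 131 130]
 [128 129 126 101  58  41  42  43  51  72  86  74  51  37  41  44  43  67
  108 131 1
[... 331 characters left out ...]
2 119  94  60  44  41  46  80
  125 132 131 130]
 [130 131 119  75  45  43  42  42  49  64  73  69  57  46  43  41  48  86
  126 133 132 129]
 [130 131 118  68  42  42  45  45  44  42  42  43  42  43  44  43  50  86
  126 132 131 129]
 [131 131 119  67  41  43  46  45  44  43  43  43  44  45  44  41  50  86
  127 133 130 130]
 [130 130 114  63  38  41  41  42  44  42  43  43  44  45  44  42  51  88
  126 131 131 129]
 [130 127 105  57  36  35  35  36  35  37  36  37  40  41  39  37  57  98
  128 132 129 130]
 [130 129 118  89  75  70  67  66  63  59  50  48  48  42  37  35  62 106
  130 132 130 131]
 [130 131 129 124 122 122 120 122 122 117 104 100  96  84  75  68  80 111
  129 131 129 130]]
```

Deck origin ≈ (0.509, 0.277), yaw such that deck +y = (0.994, −0.113), carriage out ≈ 41 mm. After a −0.112 turn, the tool axes are x = deck y, y = deck x, z = down.

Request:
{"api": "arm_command", "payload": {
  "moves": [
    {"dp": [0, 0, 0], "turn": [0, 0, -0.112], "gripper": 0},
    {"dp": [0.05, 0.015, 0], "turn": [0, 0, 0], "gripper": 0},
    {"dp": [0.05, 0.015, 0], "turn": [0, 0, 0], "gripper": 0},
    {"dp": [0.05, 0.015, 0], "turn": [0, 0, 0], "gripper": 0},
    {"dp": [0.05, 0.015, 0], "turn": [0, 0, 0], "gripper": 0}
  ]
}}

```text
clock: 0.82
ee_pos: [0.3275, 0.5016, 0.2312]
ee_rot: [0.998, -0.057, -0.0, 0.0]
ft_force: [-0.1, 1.5, -0.1]
width: 0.001
finger_force: 0.0
```

Request:
{"api": "arm_command", "payload": {
  "moves": [
    {"dp": [0.05, 0.015, 0.01], "turn": [0, 0, 0], "gripper": 0},
    {"dp": [0.05, 0.015, 0.02], "turn": [0, 0, 0], "gripper": 0},
    {"dp": [0.05, 0.015, 0.03], "turn": [0, 0, 0], "gripper": 0},
    {"dp": [0.04, 0.015, 0.03], "turn": [0, 0, 0], "gripper": 0},
    {"dp": [0.02, 0.008, 0.02], "turn": [0, 0, 0], "gripper": 0}
  ]
}}

```text
clock: 1.45
ee_pos: [0.5283, 0.4092, 0.1187]
ee_rot: [0.998, -0.058, -0.001, 0.001]
ft_force: [-1.3, -0.1, -0.6]
width: 0.002
finger_force: 0.0
```

```bash
cat > st.py <<'E'
from h import *
from scipy.spatial.transform import Rotation as Ro
O=np.array([.5092,.2772]); ex=np.array([-.1132,-.9936]); ey=np.array([.9936,-.1132])
def state():
    s=manip.observe(); p=s['ee_pos']; d=p[:2]-O; R=Ro.from_quat(s['ee_rot']).as_matrix()
    print('t',round(s['clock'],2),'deck mm',np.round([d@ex*1e3,d@ey*1e3,p[2]*1e3],1),'toolx.ey,tooly.ex',np.round([R[:2,0]@ey,R[:2,1]@ex,R[:2,1]@ey,R[2,0],R[2,1]],4),'F',s['ft_force'].round(1),'w',round(s['width']*85.4,1),'ff',s['finger_force'])
if __name__=='__main__': state()
E
python3 st.py
```

```text
t 1.45 deck mm [-133.3    4.   118.7] toolx.ey,tooly.ex [ 1.      1.     -0.0024 -0.0016  0.0023] F [-1.3 -0.1 -0.6] w 0.2 ff 0.0
```

Request:
{"api": "arm_command", "payload": {
  "moves": [
    {"dp": [0, 0, 0.03], "turn": [0, 0, 0], "gripper": 0},
    {"dp": [0, 0, 0.03], "turn": [0, 0, 0], "gripper": 0},
    {"dp": [0, 0, 0.012], "turn": [0, 0, 0], "gripper": 0},
    {"dp": [0, 0.008, 0], "turn": [0, 0, 0], "gripper": 0},
    {"dp": [0, 0.008, 0], "turn": [0, 0, 0], "gripper": 0}
  ]
}}

```text
clock: 2.08
ee_pos: [0.5258, 0.3953, 0.0511]
ee_rot: [0.998, -0.057, 0.001, -0.001]
ft_force: [-0.3, -0.5, 0.6]
width: 0.0
finger_force: 0.0
```

Request:
{"api": "arm_command", "payload": {
  "moves": [
    {"dp": [0, 0.007, 0], "turn": [0, 0, 0], "gripper": 0},
    {"dp": [0, 0.007, 0], "turn": [0, 0, 0], "gripper": 0},
    {"dp": [0, 0.007, 0], "turn": [0, 0, 0], "gripper": 0},
    {"dp": [0, 0.007, 0], "turn": [0, 0, 0], "gripper": 0},
    {"dp": [0, 0.0, 0], "turn": [0, 0, 0], "gripper": 0}
  ]
}}

```text
clock: 2.7
ee_pos: [0.5223, 0.3668, 0.0496]
ee_rot: [0.998, -0.057, 0.0, -0.0]
ft_force: [0.8, 1.4, 2.4]
width: 0.005
finger_force: 1.0
```

```bash
python3 st.py
python3 - <<'E'
from h import *
for n in('top','side'):
    c=cam(n); i=c['img'][90:240,230:380] if n=='top' else c['img'][180:300,180:400]
    cv2.imwrite(f'pics/{n}1.png',cv2.resize(i[:,:,::-1],None,fx=3,fy=3))
a=cv2.imread('pics/top1.png');b=cv2.imread('pics/side1.png')[:,-340:]
h=np.zeros((450,800,3),np.uint8);h[:,:450]=a;h[:360,455:795]=b;cv2.imwrite('pics/m1.png',h)
E
```

```text
t 2.7 deck mm [-90.5   2.8  49.6] toolx.ey,tooly.ex [ 1.e+00  1.e+00 -8.e-04  3.e-04 -0.e+00] F [0.8 1.4 2.4] w 0.5 ff 1.0369468107819557
```

View pics/m1.png

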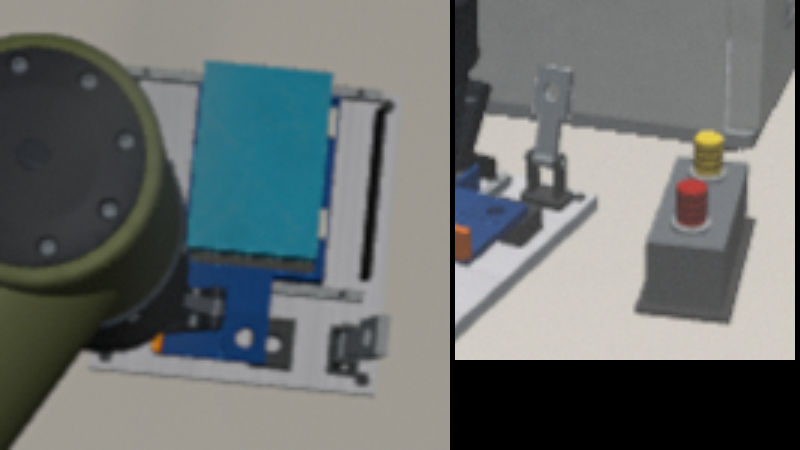

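The picture shows the fingers on the tab, the lug hole at (244,338) roughly 20 mm short of the deck hole (278,345), and hasp and pins untouched. I keep pushing.

Request:
{"api": "arm_command", "payload": {
  "moves": [
    {"dp": [0, 0.005, 0], "turn": [0, 0, 0], "gripper": 0},
    {"dp": [0, 0.005, 0], "turn": [0, 0, 0], "gripper": 0},
    {"dp": [0, 0.003, 0], "turn": [0, 0, 0], "gripper": 0},
    {"dp": [0, 0, 0], "turn": [0, 0, 0], "gripper": 0},
    {"dp": [0, 0.0, 0], "turn": [0, 0, 0], "gripper": 0}
  ]
}}

```text
clock: 3.42
ee_pos: [0.5204, 0.3539, 0.0488]
ee_rot: [0.998, -0.057, -0.0, 0.001]
ft_force: [0.1, -0.1, 1.3]
width: -0.003
finger_force: 0.3
```

```bash
cat > carr.py <<'E'
from st import *
def q():
    c=cam('top'); hsv=cv2.cvtColor(c['img'],cv2.COLOR_RGB2HSV); H,S,V=[hsv[...,i].astype(int) for i in range(3)]
    yy,xx=np.mgrid[:480,:640]
    m=((H>88)&(H<102)&(S>120)&(V>80)&(xx>255)&(xx<375)&(yy>90)&(yy<240)).astype(np.uint8)
    v,u=np.nonzero(m); X=np.array([ray(c,a,b,.088)[:2] for a,b in zip(u,v)])
    r=cv2.minAreaRect((X*1e3).astype(np.float32)); d=np.array(r[0])/1e3-O; print('lid deck',d@ex,d@ey,r[1],r[2])
state(); q()
E
python3 carr.py
```

```text
t 3.42 deck mm [-77.5   2.4  48.8] toolx.ey,tooly.ex [ 1.0e+00  1.0e+00 -5.0e-04 -8.0e-04  1.2e-03] F [ 0.1 -0.1  1.3] w -0.3 ff 0.29566304641775787
lid deck -0.005622878281250024 0.10941580775634765 (85.63300323486328, 121.99536895751953) 83.32270050048828
```

Request:
{"api": "arm_command", "payload": {
  "moves": [
    {"dp": [0, 0.002, 0], "turn": [0, 0, 0], "gripper": 0},
    {"dp": [0, 0.0015, 0], "turn": [0, 0, 0], "gripper": 0},
    {"dp": [0, 0.001, 0], "turn": [0, 0, 0], "gripper": 0},
    {"dp": [0, 0, 0], "turn": [0, 0, 0], "gripper": 0},
    {"dp": [0, 0.0, 0], "turn": [0, 0, 0], "gripper": 0}
  ]
}}

```text
clock: 4.1
ee_pos: [0.52, 0.3498, 0.0492]
ee_rot: [0.998, -0.057, -0.0, 0.0]
ft_force: [0.4, 1.4, -0.4]
width: -0.006
finger_force: 0.4
```

Request:
{"api": "arm_command", "payload": {
  "moves": [
    {"dp": [0, 0.0008, 0], "turn": [0, 0, 0], "gripper": 0},
    {"dp": [0, 0, 0], "turn": [0, 0, 0], "gripper": 0},
    {"dp": [0, 0.0008, 0], "turn": [0, 0, 0], "gripper": 0},
    {"dp": [0, 0, 0], "turn": [0, 0, 0], "gripper": 0},
    {"dp": [0, 0.0, 0], "turn": [0, 0, 0], "gripper": 0}
  ]
}}

```text
clock: 4.72
ee_pos: [0.52, 0.3487, 0.0493]
ee_rot: [0.998, -0.057, 0.0, -0.0]
ft_force: [0.1, 4.7, -0.6]
width: 0.0
finger_force: 1.6
```

```bash
python3 carr.py
```

```text
t 4.72 deck mm [-72.2   2.6  49.3] toolx.ey,tooly.ex [ 1.e+00  1.e+00 -2.e-04  1.e-04 -5.e-04] F [ 0.1  4.7 -0.6] w 0.0 ff 1.6437327861785889
lid deck -0.0008973017187499904 0.10934269763671878 (85.52725982666016, 121.90947723388672) 83.4652099609375
```

Request:
{"api": "arm_command", "payload": {
  "moves": [
    {"dp": [0, 0.001, 0], "turn": [0, 0, 0], "gripper": 0},
    {"dp": [0, 0, 0], "turn": [0, 0, 0], "gripper": 0},
    {"dp": [0, 0.001, 0], "turn": [0, 0, 0], "gripper": 0},
    {"dp": [0, 0, 0], "turn": [0, 0, 0], "gripper": 0},
    {"dp": [0, 0.0, 0], "turn": [0, 0, 0], "gripper": 0}
  ]
}}

```text
clock: 5.4
ee_pos: [0.5199, 0.3483, 0.0495]
ee_rot: [0.998, -0.056, 0.001, -0.002]
ft_force: [0.4, 9.6, -3.2]
width: -0.003
finger_force: 3.8
```

```bash
python3 carr.py
```

```text
t 5.4 deck mm [-71.9   2.6  49.5] toolx.ey,tooly.ex [ 1.0e+00  1.0e+00  4.0e-04  1.0e-03 -3.8e-03] F [ 0.4  9.6 -3.2] w -0.3 ff 3.8443479873239994
lid deck -0.0009899269873047077 0.10932397450439456 (85.71247863769531, 121.87190246582031) 83.4652099609375
```

The force rose to 10 N with no further motion, so the carriage is home (lid centre also fits). For the hasp: straddle it along deck x with open fingers and pull it past upright.

Request:
{"api": "arm_command", "payload": {
  "moves": [
    {"dp": [0, -0.012, 0], "turn": [0, 0, 0], "gripper": 0},
    {"dp": [0, 0, -0.05], "turn": [0, 0, 0], "gripper": 0.0854},
    {"dp": [0, 0, -0.05], "turn": [0, 0, 0], "gripper": 0.0854},
    {"dp": [0, 0.01, -0.03], "turn": [0, 0, 0], "gripper": 0.0854},
    {"dp": [0, 0.03, 0], "turn": [0, 0, 0], "gripper": 0.0854}
  ]
}}

```text
clock: 6.08
ee_pos: [0.5176, 0.3188, 0.1825]
ee_rot: [0.998, -0.057, 0.002, -0.001]
ft_force: [1.0, 0.1, -0.7]
width: 0.847
finger_force: 0.0
```

Request:
{"api": "arm_command", "payload": {
  "moves": [
    {"dp": [0, 0.03, 0], "turn": [0, 0, 0], "gripper": 0.0854},
    {"dp": [0, 0.03, 0], "turn": [0, 0, 0], "gripper": 0.0854},
    {"dp": [0, 0.03, 0], "turn": [0, 0, 0], "gripper": 0.0854},
    {"dp": [0, 0, 0], "turn": [0, 0, 0], "gripper": 0.0854},
    {"dp": [0, 0, 0], "turn": [0, 0, 0], "gripper": 0.0854}
  ]
}}

```text
clock: 6.7
ee_pos: [0.5064, 0.229, 0.1793]
ee_rot: [0.998, -0.057, -0.0, 0.0]
ft_force: [0.3, -0.2, 0.3]
width: 1.0
finger_force: 0.0
```

```bash
python3 st.py
python3 - <<'E'
from h import *
c=cam('side'); i=c['img'][150:300,180:400]
cv2.imwrite(f'pics/s2.png',cv2.resize(i[:,:,::-1],None,fx=3,fy=3))
E
```

```text
t 6.7 deck mm [ 48.2   2.7 179.3] toolx.ey,tooly.ex [ 1.e+00  1.e+00 -9.e-04 -1.e-04  9.e-04] F [ 0.3 -0.2  0.3] w 85.4 ff 0.0
```

View pics/s2.png

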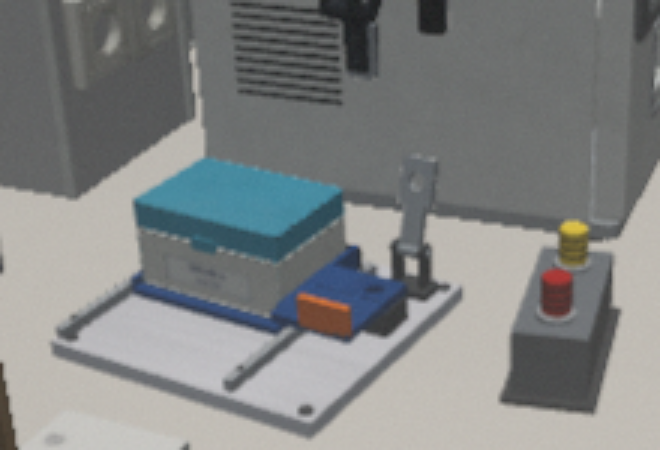

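The carriage is home with its tab at (324,313), and the hasp stands at (417,200) between the open fingers' columns. I descend and pull.

Request:
{"api": "arm_command", "payload": {
  "moves": [
    {"dp": [-0.002, 0.002, 0.03], "turn": [0, 0, 0], "gripper": 0.0854},
    {"dp": [0, 0, 0.03], "turn": [0, 0, 0], "gripper": 0.0854},
    {"dp": [0, 0, 0.03], "turn": [0, 0, 0], "gripper": 0.0854},
    {"dp": [0, 0, 0.02], "turn": [0, 0, 0], "gripper": 0.0854},
    {"dp": [0, 0, 0], "turn": [0, 0, 0], "gripper": 0.0854}
  ]
}}

```text
clock: 7.38
ee_pos: [0.5031, 0.2271, 0.0672]
ee_rot: [0.998, -0.057, -0.002, 0.002]
ft_force: [-0.4, -0.2, -0.0]
width: 1.0
finger_force: 0.0
```

Request:
{"api": "arm_command", "payload": {
  "moves": [
    {"dp": [0, -0.012, 0], "turn": [0, 0, 0], "gripper": 0.0854},
    {"dp": [0, -0.012, 0], "turn": [0, 0, 0], "gripper": 0.0854},
    {"dp": [0, -0.01, 0], "turn": [0, 0, 0], "gripper": 0.0854},
    {"dp": [0, -0.01, 0], "turn": [0, 0, 0], "gripper": 0.0854},
    {"dp": [0, -0.008, 0], "turn": [0, 0, 0], "gripper": 0.0854}
  ]
}}

```text
clock: 8.0
ee_pos: [0.5101, 0.2798, 0.0693]
ee_rot: [0.998, -0.057, 0.0, 0.0]
ft_force: [0.2, -0.5, 0.6]
width: 1.0
finger_force: 0.0
```

Request:
{"api": "arm_command", "payload": {
  "moves": [
    {"dp": [0, -0.005, 0], "turn": [0, 0, 0], "gripper": 0.0854},
    {"dp": [0, 0, 0], "turn": [0, 0, 0], "gripper": 0.0854},
    {"dp": [0, 0, 0], "turn": [0, 0, 0], "gripper": 0.0854},
    {"dp": [0, 0, 0], "turn": [0, 0, 0], "gripper": 0.0854},
    {"dp": [0, 0, 0], "turn": [0, 0, 0], "gripper": 0.0854}
  ]
}}

```text
clock: 8.62
ee_pos: [0.5106, 0.2838, 0.0693]
ee_rot: [0.998, -0.057, 0.0, 0.0]
ft_force: [0.9, 0.7, -1.2]
width: 1.0
finger_force: 0.0
```

```bash
python3 st.py
python3 - <<'E'
from h import *
c=cam('side'); i=c['img'][150:300,180:400]
cv2.imwrite(f'pics/s3.png',cv2.resize(i[:,:,::-1],None,fx=3,fy=3))
E
```

```text
t 8.62 deck mm [-6.7  0.6 69.3] toolx.ey,tooly.ex [ 1.e+00  1.e+00 -5.e-04  0.e+00  1.e-04] F [ 0.9  0.7 -1.2] w 85.4 ff 0.0
```

View pics/s3.png

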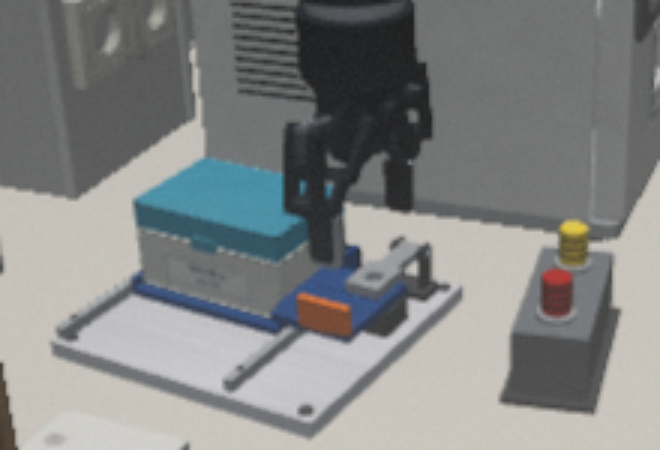

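The hasp lies shut over the lug (its hole at (372,275)). Now the red pin: relative shift about +9 mm in deck x, −135 mm in deck y.

Request:
{"api": "arm_command", "payload": {
  "moves": [
    {"dp": [0, 0, -0.04], "turn": [0, 0, 0], "gripper": 0.0854},
    {"dp": [0, 0, -0.04], "turn": [0, 0, 0], "gripper": 0.0854},
    {"dp": [-0.04, 0.003, 0], "turn": [0, 0, 0], "gripper": 0.045},
    {"dp": [-0.05, 0.003, 0], "turn": [0, 0, 0], "gripper": 0.045},
    {"dp": [-0.045, 0.003, 0], "turn": [0, 0, 0], "gripper": 0.045}
  ]
}}

```text
clock: 9.3
ee_pos: [0.3742, 0.2901, 0.1493]
ee_rot: [0.998, -0.057, 0.0, -0.0]
ft_force: [-0.3, 0.4, 0.4]
width: 0.529
finger_force: 0.0
```

Request:
{"api": "arm_command", "payload": {
  "moves": [
    {"dp": [0, 0, 0.02], "turn": [0, 0, 0], "gripper": 0.045},
    {"dp": [0, 0, 0.02], "turn": [0, 0, 0], "gripper": 0.045},
    {"dp": [0, 0, 0], "turn": [0, 0, 0], "gripper": 0.045},
    {"dp": [0, 0, 0], "turn": [0, 0, 0], "gripper": 0.045},
    {"dp": [0, 0, 0], "turn": [0, 0, 0], "gripper": 0.045}
  ]
}}

```text
clock: 9.93
ee_pos: [0.376, 0.2905, 0.11]
ee_rot: [0.998, -0.057, 0.0, -0.0]
ft_force: [0.2, 1.1, -0.3]
width: 0.527
finger_force: 0.0
```

```bash
python3 st.py
python3 - <<'E'
from h import *
c=cam('side'); hsv=cv2.cvtColor(c['img'],cv2.COLOR_RGB2HSV); H,S,V=[hsv[...,i].astype(int) for i in range(3)]
yy,xx=np.mgrid[:480,:640]
m=((H<6)|(H>174))&(S>150)&(V>60)&(xx>340)&(xx<390)&(yy>220)&(yy<270); u=xx[m];v=yy[m]; print(m.sum(),u.min(),u.max(),v.min(),v.max())
# centre of head (z .069): ray on plane from centroid
print('head centre by side ray at z.069',ray(c,u.mean(),v.mean(),.069))
cv2.imwrite('pics/s4.png',cv2.resize(c['img'][160:300,290:450,::-1],None,fx=3,fy=3))
E
```

```text
t 9.93 deck mm [   1.8 -133.9  110. ] toolx.ey,tooly.ex [ 1.e+00  1.e+00 -8.e-04  7.e-04 -6.e-04] F [ 0.2  1.1 -0.3] w 45.0 ff 0.0
35 361 369 240 244
head centre by side ray at z.069 [0.38091491 0.26570028 0.069     ]
```

View pics/s4.png

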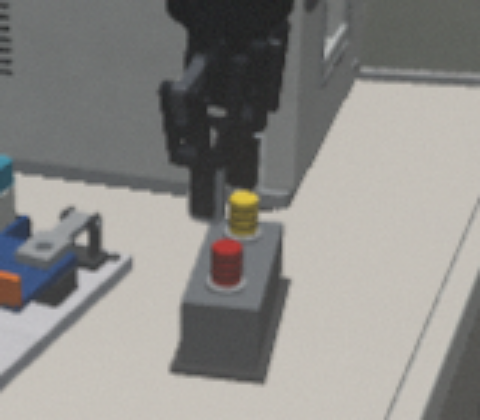

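The side crop shows red head at (226,262) and yellow at (243,213), fingertips at about (205,215) and (242,185). I check by projection that the tool really stands over red.

Run:
```python
from st import *
s=manip.observe(); p=s['ee_pos']
c=cam('side'); f=lambda X:((proj(c,X)-[290,160])*3).round(1)
print('TCP',f(p),'red head pred',f([.3753,.2904,.069]),'yel',f([.3869,.2215,.069]), 'holder corner pred', f([.3466,.3104,.052]))
for sgn in(-1,1):
  t=np.r_[p[:2]+sgn*.0225*ex,p[2]]; print('finger inner tip',f(t+[0,0,.006]))
print('red by side ray', ray(c,290+226/3-.33,160+262/3-.33,.069),'seat',f(np.r_[O,.05]))
```

```text
TCP [222.4 207.9] red head pred [222.2 265.2] yel [238.4 215.6] holder corner pred [255.1 311.6]
finger inner tip [207.  214.2]
finger inner tip [237.7 185.1]
red by side ray [0.37536674 0.28455216 0.069     ] seat [ 41.2 246.6]
```

Run:
```python
from st import *
c=cam('top'); o=c['img'][185:225,290:370]; cv2.imwrite('pics/t5.png',cv2.resize(o[:,:,::-1],None,fx=8,fy=8,interpolation=cv2.INTER_CUBIC))
print(o.max(2)[8:32,20:66])
```

```text
[[ 92  91  92 ... 144 143 142]
 [ 91  92  90 ... 144 144 142]
 [ 91  93  93 ... 142 144 143]
 ...
 [142 142 143 ... 138 142 139]
 [144 143 143 ... 132 143 140]
 [135 136 139 ... 122 139 140]]
```

View pics/t5.png

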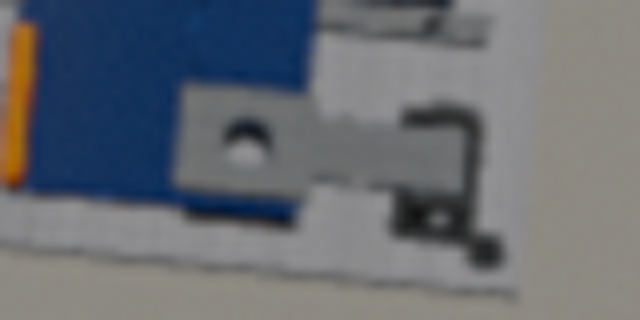

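The hasp is shut with its hole rim centred at crop (247,142), i.e. pixel (320.4, 202.3); strap edges (88..196) agree.

```bash
python3 - <<'E'
from st import *
c=cam('top'); h=ray(c,320.4,202.3,.05); print('hasp hole',h)
red=np.array([.3753,.2905]); d=h[:2]-red; print('shift deck x,y',d@ex,d@ey); e=h[:2]-O; print('hole in deck',e@ex,e@ey)
E
sed -i 's/seat/seat/' st.py
```

```text
hasp hole [0.50982942 0.27719332 0.05      ]
shift deck x,y -0.002007213292816971 0.13517475124440112
hole in deck -6.461329281695434e-05 0.0006261512444011421
```

Request:
{"api": "arm_command", "payload": {
  "moves": [
    {"dp": [-0.0005, 0, 0.02], "turn": [0, 0, 0], "gripper": 0.045},
    {"dp": [0, 0, 0.02], "turn": [0, 0, 0], "gripper": 0.045},
    {"dp": [0, 0, 0.01], "turn": [0, 0, 0], "gripper": 0.045},
    {"dp": [0, 0, 0], "turn": [0, 0, 0], "gripper": 0.045},
    {"dp": [0, 0, 0], "turn": [0, 0, 0], "gripper": 0.045}
  ]
}}

```text
clock: 10.75
ee_pos: [0.3753, 0.2908, 0.0603]
ee_rot: [0.998, -0.057, 0.0, -0.0]
ft_force: [-0.3, 0.1, 1.2]
width: 0.526
finger_force: 0.0
```

```bash
python3 st.py
```

```text
t 10.75 deck mm [   1.6 -134.6   60.3] toolx.ey,tooly.ex [ 1.e+00  1.e+00 -2.e-04  9.e-04 -9.e-04] F [-0.3  0.1  1.2] w 44.9 ff 0.0
```

Hole estimate agrees with O within 0.6 mm. Grip.

Request:
{"api": "arm_command", "payload": {
  "force": 40,
  "moves": [
    {"dp": [0, 0, 0], "turn": [0, 0, 0], "gripper": 0.01},
    {"dp": [0, 0, 0], "turn": [0, 0, 0], "gripper": 0.01},
    {"dp": [0, 0, 0], "turn": [0, 0, 0], "gripper": 0.01},
    {"dp": [0, 0, 0], "turn": [0, 0, 0], "gripper": 0.01},
    {"dp": [0, 0, 0], "turn": [0, 0, 0], "gripper": 0.01}
  ]
}}

```text
clock: 11.38
ee_pos: [0.3752, 0.2905, 0.0601]
ee_rot: [0.998, -0.057, 0.0, -0.0]
ft_force: [-1.9, -1.6, 5.8]
width: 0.214
finger_force: 39.1
```

```bash
python3 st.py
```

```text
t 11.38 deck mm [   2.  -134.7   60.1] toolx.ey,tooly.ex [ 1.e+00  1.e+00 -3.e-04  7.e-04 -3.e-04] F [-1.9 -1.6  5.8] w 18.3 ff 39.11190927028656
```

Request:
{"api": "arm_command", "payload": {
  "moves": [
    {"dp": [0, 0, -0.02], "turn": [0, 0, 0], "gripper": 0.01},
    {"dp": [0, 0, -0.02], "turn": [0, 0, 0], "gripper": 0.01},
    {"dp": [0, 0, -0.025], "turn": [0, 0, 0], "gripper": 0.01},
    {"dp": [0, 0, -0.02], "turn": [0, 0, 0], "gripper": 0.01},
    {"dp": [0, 0, 0], "turn": [0, 0, 0], "gripper": 0.01}
  ]
}}

```text
clock: 12.0
ee_pos: [0.3753, 0.2911, 0.1453]
ee_rot: [0.998, -0.057, 0.001, -0.001]
ft_force: [-0.2, -0.5, -0.5]
width: 0.221
finger_force: 39.1
```

Request:
{"api": "arm_command", "payload": {
  "moves": [
    {"dp": [0.03, -0.001, 0], "turn": [0, 0, 0], "gripper": 0.01},
    {"dp": [0.04, -0.001, 0], "turn": [0, 0, 0], "gripper": 0.01},
    {"dp": [0.04, 0, 0], "turn": [0, 0, 0], "gripper": 0.01},
    {"dp": [0.025, 0, 0], "turn": [0, 0, 0], "gripper": 0.01},
    {"dp": [0, 0, 0], "turn": [0, 0, 0], "gripper": 0.01}
  ]
}}

```text
clock: 12.62
ee_pos: [0.5097, 0.2762, 0.1415]
ee_rot: [0.998, -0.058, -0.001, 0.001]
ft_force: [-0.1, -0.2, -0.1]
width: 0.218
finger_force: 39.1
```

```bash
python3 st.py
python3 - <<'E'
from h import *
c=cam('side'); cv2.imwrite('pics/s6.png',cv2.resize(c['img'][170:300,200:400,::-1],None,fx=4,fy=4,interpolation=cv2.INTER_CUBIC))
E
```

```text
t 12.62 deck mm [  1.    0.6 141.5] toolx.ey,tooly.ex [ 1.      1.     -0.0025 -0.0027  0.0027] F [-0.1 -0.2 -0.1] w 18.6 ff 39.14429426193237
```

View pics/s6.png

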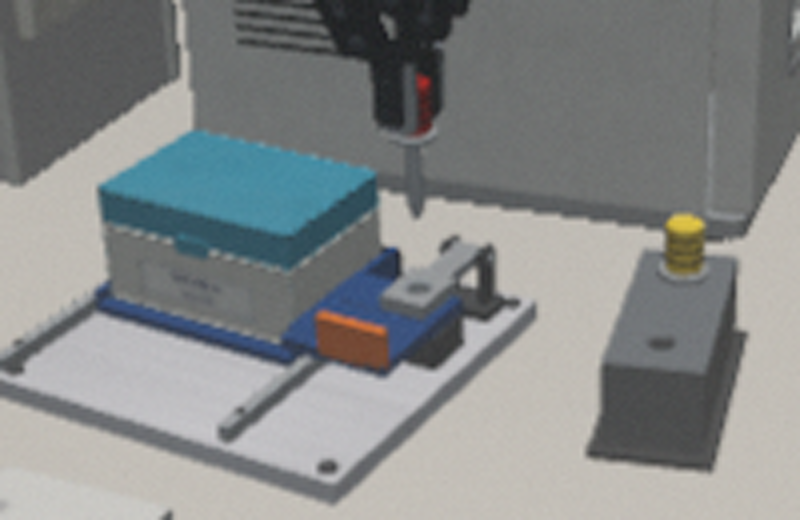

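The pin hangs vertical, tip at crop (416,216); hasp hole at (421,288). I settle, and check this in the side view by projecting the same vertical.

Request:
{"api": "arm_command", "payload": {
  "moves": [
    {"dp": [0, -0.001, 0.015], "turn": [0, 0, 0], "gripper": 0.01},
    {"dp": [0, 0, 0.01], "turn": [0, 0, 0], "gripper": 0.01},
    {"dp": [0, 0, 0], "turn": [0, 0, 0], "gripper": 0.01},
    {"dp": [0, 0, 0], "turn": [0, 0, 0], "gripper": 0.01},
    {"dp": [0, 0, 0], "turn": [0, 0, 0], "gripper": 0.01}
  ]
}}

```text
clock: 13.3
ee_pos: [0.5096, 0.2783, 0.1199]
ee_rot: [0.998, -0.057, 0.0, -0.0]
ft_force: [0.2, -0.1, -0.4]
width: 0.214
finger_force: 39.1
```

```bash
python3 st.py
python3 - <<'E'
from st import *
c=cam('side'); cv2.imwrite('pics/s7.png',cv2.resize(c['img'][205:255,280:340,::-1],None,fx=10,fy=10,interpolation=cv2.INTER_CUBIC))
z=manip.observe()['ee_pos'][2]
f=lambda X:(((proj(c,X)-[280,205])+.5)*10-.5).round(0)
for dx,dy in((0,0),(1,0),(0,1)):
  p=O+(dx*ex+dy*ey)/1e3+.0005*ey; print(dx,dy,f(np.r_[p,.05]),f(np.r_[p,z-.0521]))
E
```

```text
t 13.3 deck mm [ -1.1   0.2 119.9] toolx.ey,tooly.ex [ 1.e+00  1.e+00 -2.e-04  8.e-04 -7.e-04] F [ 0.2 -0.1 -0.4] w 18.3 ff 39.14424419403076
0 0 [240. 376.] [236. 299.]
1 0 [242. 374.] [239. 297.]
0 1 [236. 375.] [232. 298.]
```

View pics/s7.png

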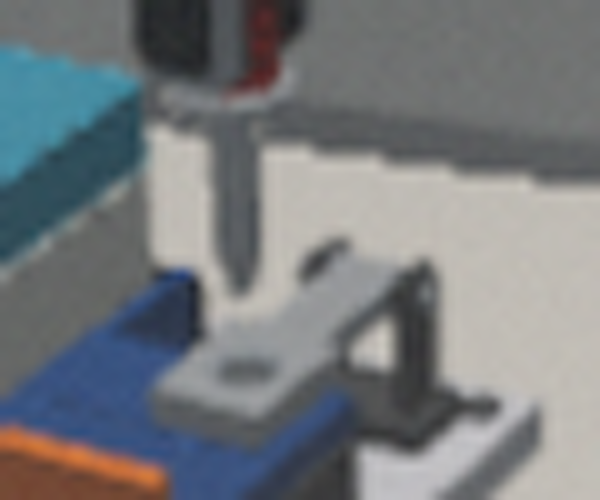

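Hole (247,369), tip (240,293): the offset matches the expected vertical (−4,−77) with about 1 mm more needed in deck +x, as the state says (x = −1.1). I correct and go down to the hole.

Request:
{"api": "arm_command", "payload": {
  "moves": [
    {"dp": [0.0003, 0.001, 0.01], "turn": [0, 0, 0], "gripper": 0.01},
    {"dp": [0, 0, 0.005], "turn": [0, 0, 0], "gripper": 0.01},
    {"dp": [0, 0, 0.005], "turn": [0, 0, 0], "gripper": 0.01},
    {"dp": [0, 0, 0.005], "turn": [0, 0, 0], "gripper": 0.01},
    {"dp": [0, 0, 0], "turn": [0, 0, 0], "gripper": 0.01}
  ]
}}

```text
clock: 13.98
ee_pos: [0.5094, 0.2769, 0.0937]
ee_rot: [0.998, -0.057, -0.0, 0.0]
ft_force: [0.5, 0.2, -1.1]
width: 0.216
finger_force: 39.1
```

```bash
python3 st.py
```

```text
t 13.97 deck mm [ 0.3  0.2 93.7] toolx.ey,tooly.ex [ 1.e+00  1.e+00 -3.e-04 -6.e-04  8.e-04] F [ 0.5  0.2 -1.1] w 18.4 ff 39.1447252035141
```

Request:
{"api": "arm_command", "payload": {
  "moves": [
    {"dp": [0, 0, 0.005], "turn": [0, 0, 0], "gripper": 0.01},
    {"dp": [0, 0, 0.004], "turn": [0, 0, 0], "gripper": 0.01},
    {"dp": [0, 0, 0.004], "turn": [0, 0, 0], "gripper": 0.01},
    {"dp": [0, 0, 0.002], "turn": [0, 0, 0], "gripper": 0.01},
    {"dp": [0, 0, 0], "turn": [0, 0, 0], "gripper": 0.01}
  ]
}}

```text
clock: 14.6
ee_pos: [0.5095, 0.277, 0.0791]
ee_rot: [0.998, -0.057, -0.0, 0.0]
ft_force: [0.9, -0.3, -0.1]
width: 0.217
finger_force: 39.1
```

```bash
python3 st.py
```

```text
t 14.6 deck mm [ 0.2  0.4 79.1] toolx.ey,tooly.ex [ 1.e+00  1.e+00 -3.e-04 -1.e-04  3.e-04] F [ 0.9 -0.3 -0.1] w 18.5 ff 39.14475202560425
```

Request:
{"api": "arm_command", "payload": {
  "moves": [
    {"dp": [0, 0, 0.005], "turn": [0, 0, 0], "gripper": 0.01},
    {"dp": [0, 0, 0.005], "turn": [0, 0, 0], "gripper": 0.01},
    {"dp": [0, 0, 0.005], "turn": [0, 0, 0], "gripper": 0.01},
    {"dp": [0, 0, 0.003], "turn": [0, 0, 0], "gripper": 0.01},
    {"dp": [0, 0, 0], "turn": [0, 0, 0], "gripper": 0.01}
  ]
}}

```text
clock: 15.22
ee_pos: [0.5095, 0.2769, 0.0609]
ee_rot: [0.998, -0.057, -0.0, 0.0]
ft_force: [-0.5, -0.7, -0.6]
width: 0.214
finger_force: 39.1
```

Request:
{"api": "arm_command", "payload": {
  "moves": [
    {"dp": [0, 0, 0.001], "turn": [0, 0, 0], "gripper": 0.01},
    {"dp": [0, 0, 0.001], "turn": [0, 0, 0], "gripper": 0.01},
    {"dp": [0, 0, 0.0], "turn": [0, 0, 0], "gripper": 0.01},
    {"dp": [0, 0, 0], "turn": [0, 0, 0], "gripper": 0.01},
    {"dp": [0, 0, 0], "turn": [0, 0, 0], "gripper": 0.01}
  ]
}}

```text
clock: 15.85
ee_pos: [0.5096, 0.2771, 0.0594]
ee_rot: [0.998, -0.057, 0.0, 0.0]
ft_force: [0.2, 0.4, -0.8]
width: 0.214
finger_force: 39.1
```

```bash
python3 st.py
```

```text
t 15.85 deck mm [ 0.1  0.4 59.4] toolx.ey,tooly.ex [ 1.e+00  1.e+00 -3.e-04  1.e-04  0.e+00] F [ 0.2  0.4 -0.8] w 18.3 ff 39.14414584636688
```

Request:
{"api": "arm_command", "payload": {
  "moves": [
    {"dp": [0, 0, 0.001], "turn": [0, 0, 0], "gripper": 0.01},
    {"dp": [0, 0, 0], "turn": [0, 0, 0], "gripper": 0.01},
    {"dp": [0, 0, 0.0], "turn": [0, 0, 0], "gripper": 0.045},
    {"dp": [0, 0, 0], "turn": [0, 0, 0], "gripper": 0.045},
    {"dp": [0, 0, 0], "turn": [0, 0, 0], "gripper": 0.045}
  ]
}}

```text
clock: 16.48
ee_pos: [0.5097, 0.2771, 0.0584]
ee_rot: [0.998, -0.057, 0.0, 0.0]
ft_force: [0.2, 0.4, -0.7]
width: 0.528
finger_force: 0.0
```

Request:
{"api": "arm_command", "payload": {
  "moves": [
    {"dp": [0, 0, -0.01], "turn": [0, 0, 0], "gripper": 0.045},
    {"dp": [0, 0, -0.03], "turn": [0, 0, 0], "gripper": 0.045},
    {"dp": [0, 0, -0.05], "turn": [0, 0, 0], "gripper": 0.045},
    {"dp": [-0.05, 0, -0.03], "turn": [0, 0, 0], "gripper": 0.045},
    {"dp": [-0.06, 0, 0], "turn": [0, 0, 0], "gripper": 0.045}
  ]
}}

```text
clock: 17.1
ee_pos: [0.4006, 0.2902, 0.1821]
ee_rot: [0.998, -0.058, 0.002, -0.002]
ft_force: [-0.9, 1.5, -0.3]
width: 0.524
finger_force: 0.0
```

Request:
{"api": "arm_command", "payload": {
  "moves": [
    {"dp": [-0.02, 0, 0], "turn": [0, 0, 0], "gripper": 0.045},
    {"dp": [0, 0, 0], "turn": [0, 0, 0], "gripper": 0.045},
    {"dp": [0, 0, 0], "turn": [0, 0, 0], "gripper": 0.045},
    {"dp": [0, 0, 0], "turn": [0, 0, 0], "gripper": 0.045},
    {"dp": [0, 0, 0], "turn": [0, 0, 0], "gripper": 0.045}
  ]
}}

```text
clock: 17.73
ee_pos: [0.3809, 0.2915, 0.178]
ee_rot: [0.998, -0.057, -0.0, 0.0]
ft_force: [0.1, 0.0, -0.2]
width: 0.526
finger_force: 0.0
```

```bash
python3 carr.py
python3 - <<'E'
from st import *
c=cam('top'); hsv=cv2.cvtColor(c['img'],cv2.COLOR_RGB2HSV); H,S,V=[hsv[...,i].astype(int) for i in range(3)]
yy,xx=np.mgrid[:480,:640]
m=((H<6)|(H>174))&(S>170)&(V>80)&(xx>300)&(xx<345)&(yy>185)&(yy<225)
p=ray(c,xx[m].mean(),yy[m].mean(),.08); d=p[:2]-O; print('red head',m.sum(),d@ex,d@ey,'z',np.median(pts(c,xx[m],yy[m])[:,2]))
c=cam('side'); cv2.imwrite('pics/s8.png',cv2.resize(c['img'][170:300,200:400,::-1],None,fx=4,fy=4,interpolation=cv2.INTER_CUBIC))
E
```

```text
t 17.73 deck mm [   0.3 -129.1  178. ] toolx.ey,tooly.ex [ 1.0e+00  1.0e+00 -1.4e-03 -3.0e-04  1.0e-03] F [ 0.1  0.  -0.2] w 44.9 ff 0.0
lid deck -0.0008972469091796638 0.10943442139160162 (85.52725982666016, 121.72602081298828) 83.4652099609375
red head 71 -0.0008116581198122333 -0.00028461204572486693 z 0.07929016395786205
```

View pics/s8.png

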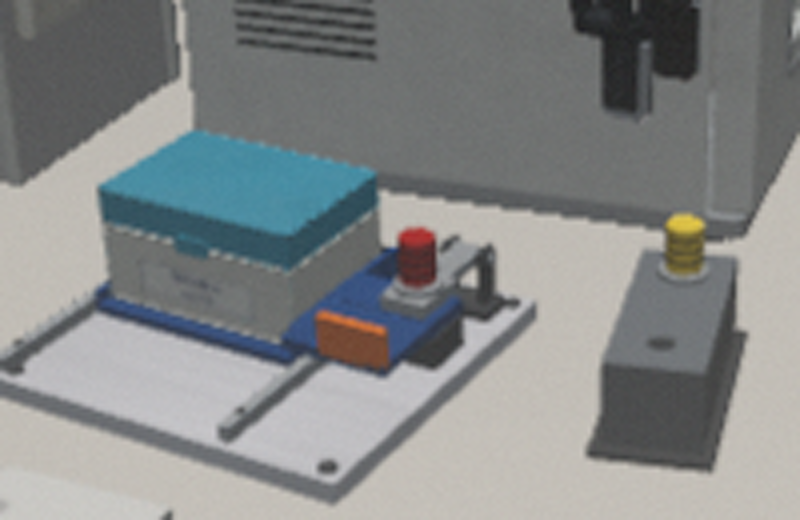

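The red pin at (416,262) stands upright with its collar on the shut hasp and its head top at z 79 mm (80 expected). The carriage is home, yellow is in place, and the gripper is clear. Handing in.

```bash
python3 -c "
from workcell import manip
print(manip.sign_off())"
```

```text
the job is handed in; nothing more can be done
None
```

The job is done and handed in at about 18 s of the 61 s allowed: the carriage is home, the hasp is shut, and the red pin is seated through hasp, lug and deck and released; the yellow pin is still in the holder. The sign-off gave no verdict; these results are from my last camera check.

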